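Shut the foam mould and run down its swing-bolt wing nut

TASK

Shut the foam mould ready for injection: push its lid down fully onto the seal, swing the hinged bolt up fully home into the slot of the lid's lug, then spin the wing nut down clockwise until it bears on the lug and comes up finger-tight. Leave it tight and let go of everything; do not move the castings, cup and other things standing about on the bench.

Things in the scene. Friction and masses are not known exactly. Their poses are not given: they have to be found in the camera images.
- mould: Aluminium foam mould, a box 200 x 250 mm, 85 mm high, on a dark 240 x 290 x 12 mm base plate, fixed to the bench. Origin at the centre of its underside, z up. The swing bolt is on its front (local -x), the lid's hinge along its back (local +x); y runs along the front.
- lid_angle (a joint): Opening of the lid in rad about its hinge (along mould y): 0 closed on the orange seal, positive raised. Stiff hinge: the lid stays where it is left; 2 to 6 N pressed down 40 mm behind the front edge closes it.
- lid_plate: The lid, a 210 x 250 x 14 mm plate. Origin mid-thickness on the hinge line, 105 mm behind and 92 mm above the mould's origin; -x runs to the front edge, +z out of the top face (z = 7 mm). On that face: ribs 12 mm high along y = +-100 (x -18 to -142) and x = -24, and a red-capped port 44 mm across, 38 mm high, at x = -85, y = 0. The face is bare at x -150 to -190.
- lid_front (a point): Middle of the lid's front edge, on the top face, 210 mm from the hinge; axes as the lid's.
- lug_slot (a point): Centre of the slot (20 mm wide, open to the front) in the dark steel lug at the middle of the lid's front edge, level with the lug's top; a 3 mm deep recess round it seats the nut. Lug 56 mm wide, 192 to 249 mm from the hinge, 6 mm proud of the lid. With the lid closed this point is 122 mm in front of the mould's origin, 105 mm above the bench, on the upright bolt's axis.
- bolt_swing (a joint): Swing of the hinged bolt in rad about its pivot (along mould y): 0 upright, home in the slot (end stop), positive leaning out to the front. The nut clears the lug as it swings in while nut_turn is below 12. Stiff pivot: it stays where it is left; 3 to 6 N sideways near its tip moves it.
- bolt_pivot (a point): Centre of the swing bolt's pivot, 122 mm in front of the mould's origin, 45 mm above the bench.
- bolt_tip (a point): Free end of the swing bolt, a steel rod 16 mm thick, 125 mm from the pivot (170 mm above the bench when upright); z points along the rod away from the pivot.
- nut_turn (a joint): Turn of the wing nut on a 4 mm pitch right-hand thread, rad, growing as it screws down (clockwise from above). 0 is 16 mm above its seat in the closed lug, which it meets at about 25.1. It spins with 1 to 2 N at a wing, stays where it is left, stiffens to about 5 N as it beds in, and comes up solid at 26.3; left there it stays tight. 8 to 12 N at a wing is finger-tight.
- wing_nut: Brass wing nut on the bolt. Origin on the bolt's axis at the nut's underside (118 mm above the bench at nut_turn 0, bolt upright), z to the bolt's tip. Hub 35 mm across low down, 31 mm high. Two wings 8 mm thick along local +x and -x, reaching 53 mm out; 38 mm out a wing spans heights 18 to 41 mm. With the lid closed nothing else within 60 mm of the axis is above the lug, bar the bolt.
- casting_a: yellow spiky foam casting, 100 x 55 x 80 mm high, standing near the mould; bystander. Origin at the centre of its underside.
- casting_b: smaller yellow spiky foam casting, 85 x 60 x 70 mm high, near the mould; bystander. Origin at the centre of its underside.
- foam_offcut: white foam block 100 x 70 x 55 mm; bystander. Origin at the centre of its underside.
- mixing_cup: paper cup, rim 72 mm across, 85 mm high, in front of the mould; bystander. Origin at the centre of its underside.
- release_bottle: white bottle 60 mm across, 160 mm high, red cap; bystander. Origin at the centre of its underside.
- tape_roll: brown ring of tape, 100 mm across, 45 mm high; bystander. Origin at the centre of its underside.
- brush: flat brush 190 mm long, lying on the bench; bystander. Origin at the centre of its underside.

How it is judged:
On the way, in this order (a step that is already met when the one before it is completed fails the run):
1. the lid is closed on the seal (value of joint lid_angle below 0.03 rad), for 0.2 s.
2. the swing bolt is home in the lug's slot, the lid still closed (value of joint lid_angle below 0.03 rad and value of joint bolt_swing below 0.08 rad), for 0.2 s.
3. the nut bears on the lug with at least 20 N (all of step 2 and contact force between wing_nut and lid_plate above 20 N), for 0.2 s.
At the end, for the whole second after the job is handed in: The lid is closed (within 0.03 rad), the swing bolt is upright in the slot (within 0.08 rad), and the wing nut is at rest and clamps the lug with at least 18 N (it reaches about 38 N where it comes up solid) (all of step 2 and contact force between wing_nut and lid_plate above 18 N and angular speed of wing_nut below 0.1 rad/s); the robot touches nothing.
It fails at once if a bystander is moved by more than 25 mm (distance of any of casting_a, casting_b, foam_offcut, mixing_cup, release_bottle, tape_roll, brush from where it was at the start of the episode above 0.025 m).
It also fails if it takes over 64 s, if anything falls off the work surface, if the arm or the gripper's body presses on something with over 40 N, if the wrist force passes 120 N, or if a joint passes its speed limit or range.

ROBOT

A 6-joint arm with a two-finger parallel gripper is mounted at the origin on the work surface. World frame = base frame: x ahead of the robot, y to its left, z up, the work surface at z = 0. Lengths are in m, angles in rad, forces in N, time in s.
With the tool pointing down it reaches from about 0.4 to 0.825 m from the base axis. Payload 7 kg.
Tool frame: the origin (TCP) lies at the very end of the fingers, on their centre line; the grasp point (between the pads) lies 19 mm behind it; x points along the fingers, y is the direction in which the jaws open and shut, and the axes are right-handed (so a half turn about x gives the same grasp; the last joint's range is limited). The gripper opens to 88 mm and grips with 3 to 60 N. Pads are 19 mm wide; open, the fingers measure 130 mm over their backs; the gripper's body (78 mm by 193 mm) begins 47 mm behind the grasp point.
Start: joints at [1.529, 0.359, 0.012, 0, -1.224, -0.288], TCP at [0.219, 0.639, 0.227] pointing down, gripper open.
Joint ranges: [-3.07, 3.07], [-1.43, 2.12], [-1.02, 1.25], [-3.03, 1.67], [-3.05, -0], [-3.03, 3.03]. Speed limits (rad/s): [2.39, 2.39, 3.01, 3.14, 3.14, 3.14].

INTERFACE

Orientations are given as [roll, pitch, yaw] about the fixed x, y, z axes, in that order (R = Rz(yaw) Ry(pitch) Rx(roll)).
In Python, from station import arm gives the robot as it stands.
- The arm moves only by the shell command python3 -m inch 'ROWS' [OPENING] [FORCE]. ROWS is text: rows parted by semicolons, each of 6 numbers parted by spaces: the shift along the world's x, y, z in units of 30 mm (1.0 is 30 mm), then the turn, a rotation vector about the world's x, y, z in units of 5 degrees (1.0 is 5 degrees). In form: dx dy dz wx wy wz; .... A call has 1 to 12 rows; each row shifts and turns the commanded pose from where the row before left it; what a row does not reach is not made up. A row lasts 1/8 s, in which the tool goes at most 62.5 mm and 10.7 degrees, less where a joint would pass 70% of its speed; a pose out of reach is approached as far as the arm can. A call is refused whole if a number of a shift passes 1 or a number of a turn 1, either way. A call with a gripper value outside its range is refused whole. OPENING is the opening, from 0 (shut) to 1 (fully open), set as the call begins (- or left out, the last holds). The fingers move at their own pace and stop on an object; FORCE is the grip in N (left out, the last holds). Time passes only in rows, so rows that do not move let the fingers close. It gives the time, the measured TCP pose, the force and the opening at its end, in the units of the state.
- arm.get_state(): the state, without advancing time (a new reading comes with each control period).
- arm.grab_frame(name): name is "scene" or "top" or "wrist"; returns a dict with "frame" (384x512x3 uint8, red, green, blue), "range_z" (384x512 float32, m along the optical axis (not along the pixel's ray), 0 where there is no reading), "mtx" (3x3 intrinsics, pixels), "dist_coeffs" ([k1, k2, p1, p2, k3] as OpenCV has them; the pictures are not rectified), "pose" (4x4, takes a point from camera to world coordinates). Camera axes: x right, y up, looking along -z (the intrinsics and any distortion apply to the point x, -y, -z); pixel columns grow to the right and rows downward; lengths in m; the calibration is good to about 2 mm. A picture is of the moment at which its call begins.
- arm.job_done(): hands the job in, once; it reports no verdict.
Trained networks look in a picture, given as the dict that the camera call returned (one of the last four; its "shot" number tells which), for a name from the list of things; names that differ only in an ending like _2 or _b are one class to them, and where a whole thing is asked for, a point or a joint stands for the part that bears it (a point fixed in the world has none). Each returns a list of dicts, best first, with "confidence" (0 to 1); they miss things now and then, are a little off and sometimes report something else, mostly with a low value. They report only what shows in the picture. A call takes as long as a camera call.
- arm.search_frame(picture, target): "extent" ([centre column, centre row, width, height] as shares, 0 to 1, of the picture: columns of its width, rows of its height, round what is visible of it).
- arm.masks_of(picture, target): "mask" (384x512 bool, what is visible of it) and "extent" ([centre column, centre row, width, height] as shares, 0 to 1, of the picture: columns of its width, rows of its height, round what is visible of it).
- arm.place_of(picture, target): "position" ([column, row] as shares, 0 to 1, of the picture: columns of its width, rows of its height: a listed point, or the origin of a listed thing).
The state is a dict: "t": time; "q": joint angles; "qd": joint speeds; "joint_efforts": joint torques, N m; "eef_pos": TCP position; "ee_rot": TCP orientation; "force": force on the tool from outside, world axes, zero at the start; "moment": the same for the moment, N m; "width": finger opening in m.
Only numpy, scipy, OpenCV 4.12 (cv2) and the standard library are available. Lean on these libraries where they do the work, as an engineer would, in place of code of your own. Each camera call takes 0.05 s, during which the arm holds its last target. There are 200 camera calls.

## Working session

There is one attempt and no reset: what is moved stays moved. The work goes in short steps, Python scripts to look and compute and a shell command to move; the robot and the scene stay as the last step left them, time stands still between calls to the robot, and variables do not carry over. Pictures are saved under pics/ and viewed, about 8 in all and at most 12, crops included, and the job is handed in when it is done.

```bash
mkdir -p pics
cat > h.py <<'E'
import numpy as np, cv2
from station import arm
def world(p,u,v,win=2,z=None):
    d=p["range_z"]; r=d[int(v)-win:int(v)+win+1,int(u)-win:int(u)+win+1]; r=r[r>0]
    z=np.median(r) if z is None else z
    n=cv2.undistortPoints(np.array([[[u,v]]],float),np.array(p["mtx"]),np.array(p["dist_coeffs"]))[0,0]
    return (np.array(p["pose"])@[n[0]*z,-n[1]*z,-z,1])[:3]
def cloud(p,mask):
    v,u=np.nonzero(mask&(p["range_z"]>0)); z=p["range_z"][v,u]
    n=cv2.undistortPoints(np.stack([u,v],1).astype(float)[:,None],np.array(p["mtx"]),np.array(p["dist_coeffs"]))[:,0]
    return np.c_[n[:,0]*z,-n[:,1]*z,-z,np.ones(len(z))]@np.array(p["pose"])[:3].T
def save(p,f): cv2.imwrite("pics/"+f,p["frame"][:,:,::-1])
E
python3 - <<'E'
from h import *
np.set_printoptions(precision=3,suppress=True)
ims=[]
for c in("scene","top"):
    p=arm.grab_frame(c); ims.append(p["frame"])
    for n in("mould","lid_front","lug_slot","bolt_pivot","bolt_tip","wing_nut","casting_a","mixing_cup","release_bottle","foam_offcut","tape_roll","brush"):
        for r in arm.place_of(p,n)[:2]:
            u,v=r["position"][0]*512,r["position"][1]*384
            try: print(c,n,round(r["confidence"],2),int(u),int(v),world(p,u,v))
            except Exception as e: print(c,n,u,v,e)
cv2.imwrite("pics/a.png",cv2.resize(np.vstack(ims),(780,1170))[:, :, ::-1][:585]);cv2.imwrite("pics/b.png",cv2.resize(np.vstack(ims),(780,1170))[:, :, ::-1][585:])
print(arm.get_state())
E
```

```text
scene mould 0.65 339 259 [0.663 0.223 0.138]
scene lid_front 0.84 332 196 [0.57  0.156 0.242]
scene lug_slot 0.58 333 186 [0.537 0.148 0.242]
scene bolt_tip 0.87 289 187 [0.487 0.006 0.129]
scene bolt_tip 0.21 321 193 [0.376 0.064 0.028]
scene wing_nut 0.56 330 186 [0.308 0.07  0.004]
scene wing_nut 0.52 298 203 [0.505 0.043 0.099]
scene casting_a 0.68 259 233 [ 0.597 -0.037  0.022]
scene casting_a 0.5 320 192 [0.373 0.06  0.029]
scene mixing_cup 0.74 267 181 [ 0.396 -0.111  0.025]
scene release_bottle 0.72 180 145 [ 0.378 -0.46   0.026]
scene foam_offcut 0.78 139 198 [ 0.66  -0.415  0.045]
scene tape_roll 0.79 161 169 [ 0.484 -0.468 -0.002]
scene brush 0.81 390 200 [0.288 0.263 0.01 ]
top mould 0.89 164 191 [0.522 0.133 0.263]
top lid_front 0.72 159 177 [0.561 0.15  0.243]
top lid_front 0.2 209 208 [0.499 0.038 0.113]
top lug_slot 0.68 161 180 [0.555 0.147 0.241]
top bolt_pivot 0.87 198 206 [0.511 0.076 0.062]
top bolt_tip 0.87 219 212 [0.484 0.006 0.133]
top bolt_tip 0.66 166 191 [0.522 0.129 0.259]
top wing_nut 0.58 211 209 [0.494 0.032 0.117]
top casting_a 0.8 237 183 [ 0.587 -0.037  0.022]
top casting_a 0.75 209 260 [0.351 0.046 0.022]
top mixing_cup 0.56 261 253 [ 0.371 -0.111  0.003]
top release_bottle 0.82 378 253 [ 0.367 -0.462  0.042]
top foam_offcut 0.6 369 173 [ 0.609 -0.442  0.054]
top tape_roll 0.67 370 212 [ 0.495 -0.456 -0.   ]
top brush 0.89 141 283 [0.281 0.253 0.016]
{'t': 1.3, 'q': array([ 1.529,  0.359,  0.012, -0.   , -1.224, -0.288]), 'qd': array([-0.001, -0.   ,  0.001, -0.   , -0.   , -0.   ]), 'joint_efforts': array([  0.   , -58.239,  29.329,   7.003,   0.012,  -0.   ]), 'eef_pos': array([0.219, 0.639, 0.227]), 'ee_rot': array([-0.09 ,  1.571,  2.721]), 'force': array([-0.554,  0.646,  0.157]), 'moment': array([ 0.042, -0.001, -0.038]), 'width': 0.0875040523492135}
```

View pics/a.png

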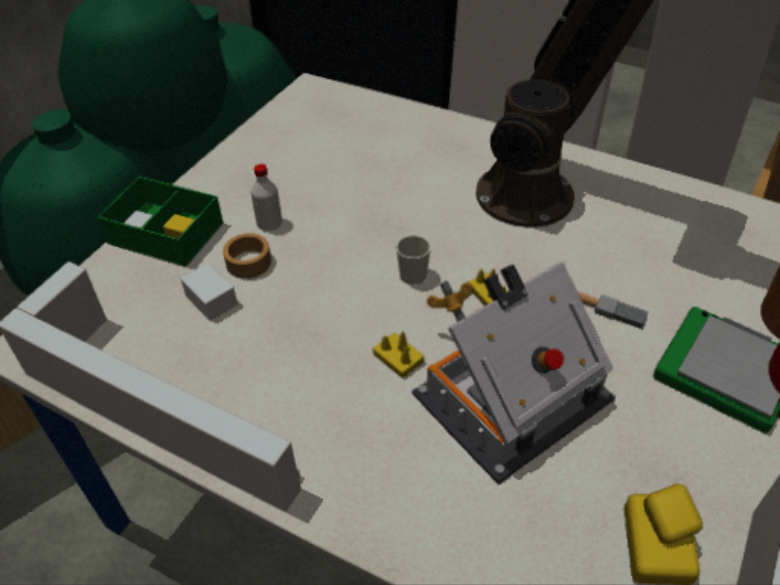

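View pics/b.png

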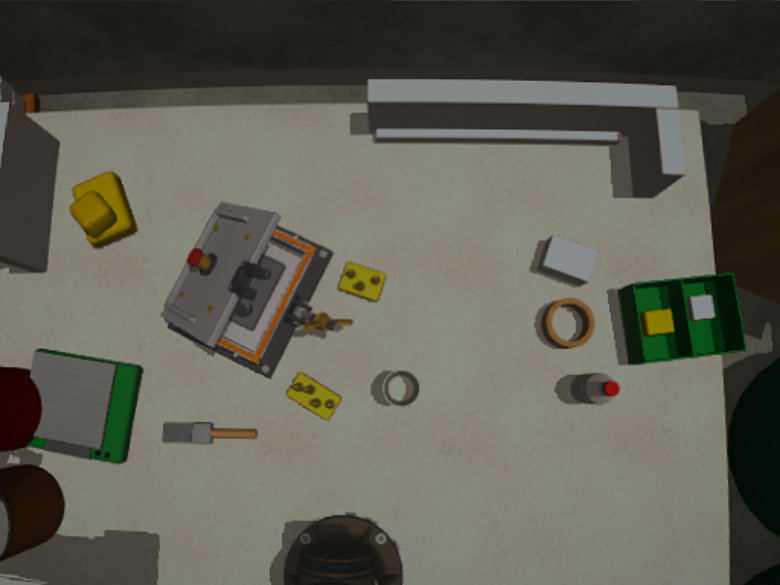

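The lid is raised, hinged on the far side (+y), with the bolt leaning out toward -y near top-view pixel (325,322). Two castings flank it at (360,280) and (315,395), and the cup is at (400,388). Next I'll fit the lid plane to get the yaw and angle.

```bash
cat > m.py <<'E'
from h import *
np.set_printoptions(precision=4,suppress=True)
def fit(P,it=400,t=.003):
    rng=np.random.default_rng(0);b=None
    for _ in range(it):
        a=P[rng.choice(len(P),3,False)]; n=np.cross(a[1]-a[0],a[2]-a[0]); l=np.linalg.norm(n)
        if l<1e-6: continue
        i=abs((P-a[0])@n/l)<t
        if b is None or i.sum()>b.sum(): b=i
    c=P[b].mean(0); n=np.linalg.svd(P[b]-c)[2][2]; return c,n*np.sign(n[2]),b
E
python3 - <<'E'
from m import *
for c in("scene","top"):
    p=arm.grab_frame(c)
    r=arm.masks_of(p,"lid_plate")
    P=cloud(p,r[0]["mask"]); ce,n,b=fit(P)
    yaw=np.arctan2(n[1],n[0]); # lid normal tilts to the back (+x) when raised
    print(c,r[0]["confidence"],len(P),b.sum(),"n",n,"angle",np.arccos(n[2]),"yaw",yaw,"c",ce)
    # hinge pos: project inliers into lid frame
    X=np.array([np.cos(yaw),np.sin(yaw),0]);Y=np.array([-X[1],X[0],0]);U=np.cross(Y,n)
    Q=P[b]; print(" y range",np.percentile(Q@Y,[1,99])," along",np.percentile(Q@U,[1,99]),"U",U)
    r=arm.masks_of(p,"mould"); 
    if r:
        Q=cloud(p,r[0]["mask"]); k=(Q[:,2]<.03)&(Q[:,2]>.004); Q=Q[k]
        if k.sum()>30: print(" base rect",cv2.minAreaRect((Q[:,:2]*1000).astype(np.float32)),k.sum())
    cv2.imwrite(f"pics/z{c}.png",cv2.resize(p["frame"][140:260,260:400] if c=="scene" else p["frame"][120:260,100:260],None,fx=4.5,fy=4.0 if c=="top" else 4.5)[:,:,::-1])
E
```

```text
scene 0.93 7337 4847 n [0.2949 0.6149 0.7314] angle 0.7504639223131653 yaw 1.123552153468208 c [0.5894 0.2122 0.1771]
 y range [-0.5545 -0.3082]  along [0.098  0.3182] U [ 0.3163  0.6594 -0.682 ]
 base rect ((571.6605224609375, 194.17857360839844), (241.10275268554688, 292.0445861816406), 64.41516876220703) 1720
top 0.69 3889 2713 n [0.2962 0.6117 0.7336] angle 0.7472344209531787 yaw 1.1198553224140138 c [0.5741 0.2087 0.1847]
 y range [-0.5501 -0.3062]  along [0.1036 0.3044] U [ 0.3197  0.6602 -0.6796]
 base rect ((556.8663940429688, 163.0906982421875), (333.8882141113281, 294.93927001953125), 66.05696868896484) 1709
```

View pics/zscene.png

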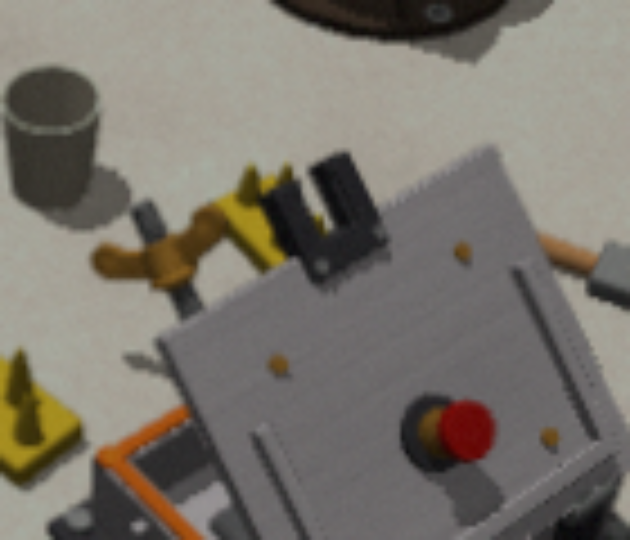

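```bash
python3 -m inch '.58 -.757 .2 0 0 -.966;.58 -.757 .2 0 0 -.966;.58 -.757 .2 0 0 -.966;.58 -.757 .2 0 0 -.966;.58 -.757 .2 0 0 -.966;.58 -.757 .2 0 0 -.966;.58 -.757 .2 0 0 -.966;.58 -.757 .2 0 0 -.966;.58 -.757 .2 0 0 -.966;.58 -.757 .2 0 0 -.966' 0 30
python3 -m inch '.58 -.757 0 0 0 -.966;.58 -.757 0 0 0 -.966;.58 -.757 0 0 0 -.966;.58 -.757 0 0 0 -.966;.58 -.757 0 0 0 -.966;.58 -.757 0 0 0 -.966;.58 -.757 0 0 0 -.966;.58 -.757 0 0 0 -.966;.58 -.757 0 0 0 -.966;.58 -.757 0 0 0 -.966;0 0 0 0 0 0'
python3 -c "
from station import arm
s=arm.get_state();print(s['q'],s['eef_pos'],s['ee_rot'],s['ee_rot'][2]-s['ee_rot'][0],s['force'],s['width'])"
```

```text
t: 2.85
eef_pos: [0.3931, 0.4107, 0.2869]
ee_rot: [-0.793, 1.57, 1.173]
force: [-0.6, -0.1, 0.7]
width: 0.0003
t: 4.22
eef_pos: [0.5673, 0.183, 0.2863]
ee_rot: [2.976, 1.57, -2.184]
force: [0.4, 1.0, 0.2]
width: 0.0005
[ 6.39755523e-01  1.97319503e-01 -7.42698574e-02  1.30306228e-04
 -1.29958892e+00 -1.08757160e+00] [0.56732446 0.18304316 0.28634274] [ 2.97589708  1.57039427 -2.18427305] -5.160170124198359 [0.35893953 0.97618147 0.21573668] 0.0004751116618036929
```

```bash
python3 -m inch '-.065 -.135 -.7 0 0 0;0 0 -.7 0 0 0;0 0 -.7 0 0 0;-.075 -.156 -.287 0 0 0;-.075 -.156 -.287 0 0 0;-.075 -.156 -.287 0 0 0;-.075 -.156 -.287 0 0 0;-.075 -.156 -.287 0 0 0'
python3 -m inch '-.061 -.128 -.325 0 0 0;-.061 -.128 -.325 0 0 0;-.061 -.128 -.325 0 0 0;-.061 -.128 -.325 0 0 0;-.02 -.042 -.28 0 0 0;-.02 -.042 -.28 0 0 0;-.02 -.042 -.28 0 0 0;-.02 -.042 -.28 0 0 0;-.02 -.042 -.28 0 0 0;0 0 0 0 0 0'
```

```text
t: 5.22
eef_pos: [0.5533, 0.1564, 0.1801]
ee_rot: [-1.195, 1.571, -0.07]
force: [0.8, 0.1, 2.5]
width: 0.0005
t: 6.48
eef_pos: [0.5432, 0.1354, 0.0993]
ee_rot: [-0.58, 1.57, 0.546]
force: [0.2, 0.5, 3.1]
width: 0.0005
```

```bash
python3 -m inch '0 0 -.06 0 0 0;0 0 -.06 0 0 0;0 0 -.06 0 0 0;0 0 0 0 0 0;0 0 0 0 0 0'
```

```text
t: 7.1
eef_pos: [0.5434, 0.1355, 0.099]
ee_rot: [-0.974, 1.568, 0.154]
force: [-19.3, -0.0, 45.6]
width: 0.0004
```

```bash
python3 -m inch '0 0 .8 0 0 0;0 0 .8 0 0 0;0 0 .8 0 0 0;0 0 .8 0 0 0;-.41 -.9 0 0 0 0;-.41 -.9 0 0 0 0;-.41 -.9 0 0 0 0;-.41 -.9 0 0 0 0;-.41 -.9 0 0 0 0;-.41 -.9 0 0 0 0;0 0 0 0 0 0'
python3 - <<'E'
from m import *
p=arm.grab_frame("scene")
P=cloud(p,arm.masks_of(p,"lid_plate")[0]["mask"]); ce,n,b=fit(P); print("lid angle",np.arccos(n[2]),ce)
for n in("bolt_tip","lug_slot","wing_nut"):
    for r in arm.place_of(p,n)[:2]:
        u,v=r["position"][0]*512,r["position"][1]*384; print(n,r["confidence"],u,v,world(p,u,v))
cv2.imwrite("pics/c.png",cv2.resize(p["frame"][120:280,230:420],None,fx=4,fy=3.7)[:,:,::-1])
E
```

```text
t: 8.48
eef_pos: [0.4673, -0.0293, 0.1898]
ee_rot: [2.075, 1.57, -3.085]
force: [0.8, 0.2, -0.2]
width: 0.0004
lid angle 0.008054676092848965 [0.578  0.1876 0.1001]
bolt_tip 0.67 291.2768 188.0832 [0.4867 0.0103 0.13  ]
bolt_tip 0.36 337.2032 259.392 [0.6385 0.2126 0.0995]
lug_slot 0.74 312.576 221.18399999999997 [0.5515 0.1058 0.1036]
lug_slot 0.55 308.8896 208.81919999999997 [0.4291 0.0476 0.0045]
wing_nut 0.62 296.2944 206.39999999999998 [0.4363 0.0085 0.0032]
```

View pics/c.png

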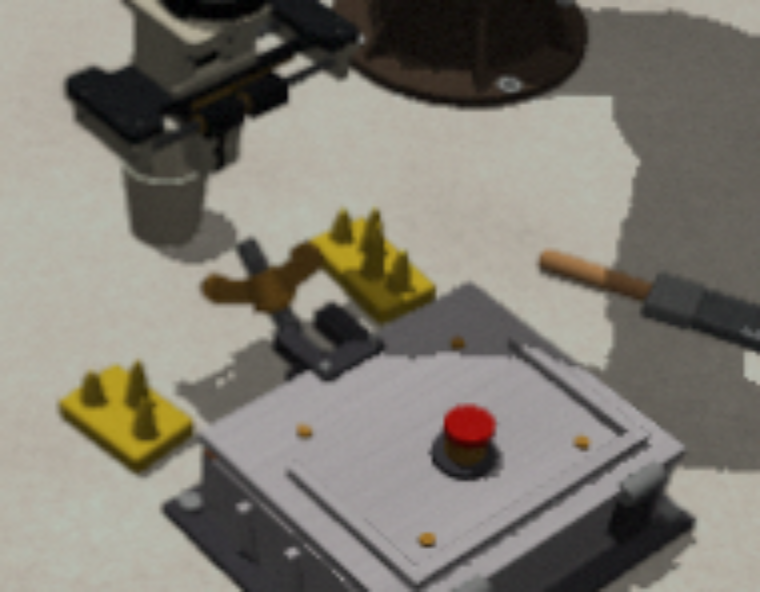

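```bash
python3 -m inch '0 0 -.78 0 0 0;0 0 -.78 0 0 0;0 0 -.78 0 0 0;.115 .24 0 0 0 0;.115 .24 0 0 0 0;.115 .24 0 0 0 0;.0864 .18 .158 0 0 0;.0864 .18 .158 0 0 0;.0864 .18 .158 0 0 0;.0864 .18 .158 0 0 0'
python3 -m inch '.102 .214 .09 0 0 0;.102 .214 .09 0 0 0;.102 .214 .09 0 0 0;.102 .214 .09 0 0 0;.11 .229 .034 0 0 0;.11 .229 .034 0 0 0;.11 .229 .034 0 0 0;.11 .229 .034 0 0 0;0 0 0 0 0 0'
```

```text
t: 9.98
eef_pos: [0.4889, 0.0156, 0.1402]
ee_rot: [2.822, 1.568, -2.335]
force: [-5.1, -4.4, 5.4]
width: 0.0002
t: 11.1
eef_pos: [0.5128, 0.0647, 0.1529]
ee_rot: [2.921, 1.559, -2.236]
force: [-2.8, -25.7, 5.6]
width: 0.0004
```

```bash
python3 -m inch '-.2 -.42 0 0 0 0;-.2 -.42 0 0 0 0;0 0 1 0 0 0;0 0 1 0 0 0;0 0 .6 0 0 0'
python3 - <<'E'
from m import *
X=np.array([.432,.902,0]);C=np.array([.519,.084,0]);Y=np.array([-.902,.432,0])
for c in("scene","top"):
    p=arm.grab_frame(c)
    for n in("bolt_tip","lug_slot","wing_nut"):
        for r in arm.place_of(p,n)[:1]:
            u,v=r["position"][0]*512,r["position"][1]*384; w=world(p,u,v,1); print(c,n,r["confidence"],u,v,w,(w-C)@X,(w-C)@Y)
    if c=="scene":
        cv2.imwrite("pics/d.png",cv2.resize(p["frame"][160:250,270:380],None,fx=6,fy=6)[:,:,::-1])
    r=arm.masks_of(p,"wing_nut")
    if r:
        P=cloud(p,r[0]["mask"]); P=P[(P[:,2]>.1)&(abs((P-C)@Y)<.06)&(abs((P-C)@X)<.06)]
        A=np.c_[(P-C)@X,(P-C)@Y]; l=abs(A[:,1])>.025; k=A[:,1]>.025;j=A[:,1]<-.025
        print(len(P),"wing+",A[k].mean(0),P[k,2].min(),P[k,2].max(),"wing-",A[j].mean(0),"z",P[:,2].min(),P[:,2].max())
    P=cloud(p,np.ones((384,512),bool)); A=P-C; k=(P[:,2]>.158)&(P[:,2]<.19)&(np.hypot(A[:,0],A[:,1])<.03); print("rod end",k.sum(),(A[k]@X).mean(),(A[k]@Y).mean(),P[k,2].max())
E
```

```text
t: 11.72
eef_pos: [0.5039, 0.0448, 0.2334]
ee_rot: [-0.524, 1.568, 0.602]
force: [0.9, -0.0, -0.5]
width: 0.0001
scene bolt_tip 0.63 311.6032 193.8048 [0.5176 0.0837 0.1695] -0.0009294083659758697 0.0011546319024660987
scene lug_slot 0.93 308.3776 208.01279999999997 [0.53   0.0825 0.1244] 0.003451475048522968 -0.010594197784333122
scene wing_nut 0.69 308.7872 208.08960000000002 [0.5297 0.0836 0.1242] 0.004240042477757947 -0.009779283835506237
286 wing+ [0.0414 0.0267] 0.13934622449719392 0.15541450742337604 wing- [-0.0432 -0.0255] z 0.10589885177432778 0.15991151095475953
rod end 44 0.0006162347533000533 -0.00041832891361972776 0.1751110135813101
top lug_slot 0.8 192.2048 201.984 [0.4617 0.0231 0.517 ] -0.07971118661740456 0.02538334635831555<stdin>:14: RuntimeWarning: Mean of empty slice.
  ret = um.true_divide(
Traceback (most recent call last):
ValueError: zero-size array to reduction operation minimum which has no identity
```

View pics/d.png

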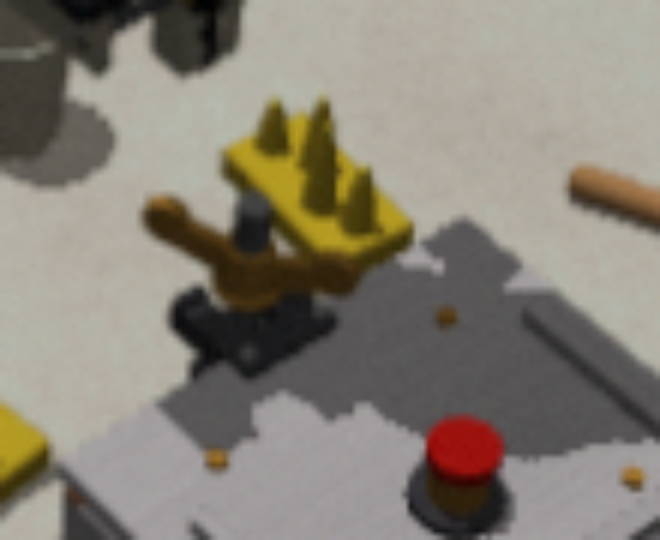

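The bolt is upright and home: the rod end at crop (252,215) is within 1 mm of the slot axis, and the nut sits above the lug. The wings run from (165,210) to (340,270). I'll crank the nut with the shut fingers circling the axis clockwise at r = 43 mm.

```bash
python3 -m inch '-.727 .603 0 0 0 0;0 0 -.878 0 0 0;0 0 -.878 0 0 0;0 0 -.878 0 0 0;0 0 -.878 0 0 0;0 0 0 0 0 0'
python3 -m inch '-.192 .717 0 0 0 0;.192 .717 0 0 0 0;.524 .524 0 0 0 0;.717 .192 0 0 0 0;.717 -.192 0 0 0 0;.524 -.524 0 0 0 0;.192 -.717 0 0 0 0;-.192 -.717 0 0 0 0;-.524 -.524 0 0 0 0;-.717 -.192 0 0 0 0;-.717 .192 0 0 0 0;-.524 .524 0 0 0 0'
python3 - <<'E'
from m import *
p=arm.grab_frame("scene"); cv2.imwrite("pics/e.png",cv2.resize(p["frame"][150:250,260:380],None,fx=6,fy=6)[:,:,::-1])
E
```

```text
t: 12.98
eef_pos: [0.4802, 0.0619, 0.1246]
ee_rot: [2.478, 1.566, -2.679]
force: [0.0, -0.5, 1.0]
width: 0.0003
t: 14.48
eef_pos: [0.4799, 0.0614, 0.127]
ee_rot: [-1.353, 1.57, -0.228]
force: [1.6, -1.3, 0.6]
width: 0.0005
```

View pics/e.png

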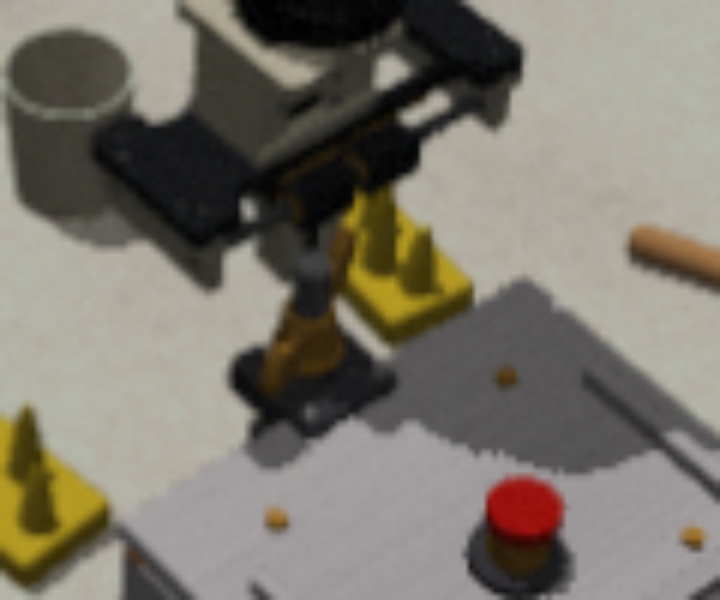

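The wing has turned and the finger sits against it near (345,240), with the bolt still upright. Continuing.

```bash
for i in 1; do python3 -m inch '-.192 .717 0 0 0 0;.192 .717 0 0 0 0;.524 .524 0 0 0 0;.717 .192 0 0 0 0;.717 -.192 0 0 0 0;.524 -.524 0 0 0 0;.192 -.717 0 0 0 0;-.192 -.717 0 0 0 0;-.524 -.524 0 0 0 0;-.717 -.192 0 0 0 0;-.717 .192 0 0 0 0;-.524 .524 0 0 0 0'; done
python3 -m inch '-.192 .717 0 0 0 0;.192 .717 0 0 0 0;.524 .524 0 0 0 0;.717 .192 0 0 0 0;.717 -.192 0 0 0 0;.524 -.524 0 0 0 0;.192 -.717 0 0 0 0;-.192 -.717 0 0 0 0;-.524 -.524 0 0 0 0;-.717 -.192 0 0 0 0;-.717 .192 0 0 0 0;-.524 .524 0 0 0 0'
python3 - <<'E'
from m import *
p=arm.grab_frame("scene"); cv2.imwrite("pics/f.png",cv2.resize(p["frame"][150:250,260:380],None,fx=6,fy=6)[:,:,::-1])
C=np.array([.5196,.0842,0])
P=cloud(p,arm.masks_of(p,"wing_nut")[0]["mask"]);A=P-C;k=(np.hypot(A[:,0],A[:,1])<.058)&(P[:,2]>.1);print(P[k,2].max(),P[k,2].min(),k.sum())
P=cloud(p,np.ones((384,512),bool)); A=P-C; k=(P[:,2]>.158)&(P[:,2]<.175)&(np.hypot(A[:,0],A[:,1])<.015); print("rod end",k.sum(),A[k].mean(0),P[k,2].max())
E
```

```text
t: 16.02
eef_pos: [0.4798, 0.0613, 0.1268]
ee_rot: [-1.471, 1.57, -0.346]
force: [1.7, -0.5, -0.7]
width: 0.0003
t: 17.52
eef_pos: [0.4812, 0.0612, 0.1274]
ee_rot: [-1.302, 1.568, -0.177]
force: [5.5, -6.8, -0.6]
width: 0.0005
0.17404540367594412 0.10002889042259255 255
rod end 43 [-0.0004  0.      0.1677] 0.17404540367594412
```

View pics/f.png

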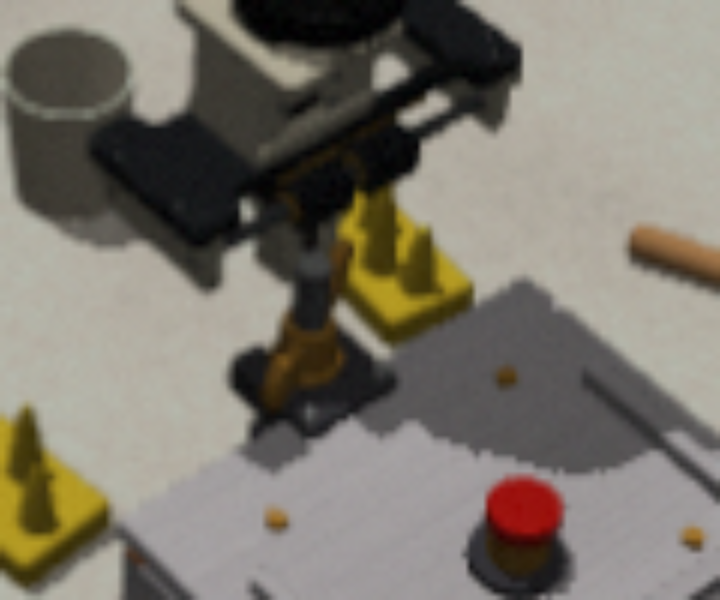

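```bash
python3 -m inch '0 0 0 0 0 0'; python3 -m inch '-.06 .12 0 0 0 0;-.06 .12 0 0 0 0;0 0 0 0 0 0'; python3 -m inch '-.05 .13 0 0 0 0;-.04 .13 0 0 0 0;0 0 0 0 0 0'
```

```text
t: 17.75
eef_pos: [0.481, 0.0622, 0.1266]
ee_rot: [0.35, 1.571, 1.476]
force: [-0.5, -0.1, -0.0]
width: 0.0007
t: 18.12
eef_pos: [0.4788, 0.0675, 0.1264]
ee_rot: [-2.682, 1.567, -1.556]
force: [8.5, -13.9, -1.9]
width: 0.0002
t: 18.5
eef_pos: [0.4766, 0.0714, 0.1265]
ee_rot: [-2.732, 1.56, -1.606]
force: [19.2, -35.8, -4.4]
width: 0.0002
```

```bash
python3 -m inch '.05 -.2 0 0 0 0;.05 -.3 0 0 0 0;-.4 -.2 0 0 0 0;-.3 -.2 .8 0 0 0;0 0 1 0 0 0;0 0 1 0 0 0;-.5 -.5 1 0 0 0;-.5 -.5 0 0 0 0;-.5 -.5 0 0 0 0;0 0 0 0 0 0'
python3 - <<'E'
from m import *
C=np.array([.5196,.0842,0])
for c in("scene",):
    p=arm.grab_frame(c)
    P=cloud(p,np.ones((384,512),bool));A=P-C;r=np.hypot(A[:,0],A[:,1]);k=(r>.03)&(r<.056)&(P[:,2]>.113)&(P[:,2]<.17)
    th=np.degrees(np.arctan2(A[k,1],A[k,0]));print(c,k.sum(),np.c_[th,r[k],P[k,2]][::max(1,k.sum()//15)])
    k=(P[:,2]>.158)&(P[:,2]<.175)&(r<.015); print("rod end",k.sum(),A[k].mean(0),P[k,2].max())
    L=cloud(p,arm.masks_of(p,"lid_plate")[0]["mask"]);print("lid",np.arccos(fit(L)[1][2]))
    cv2.imwrite(f"pics/g{c}.png",cv2.resize(p["frame"][160:250,270:380],None,fx=6,fy=6)[:,:,::-1])
E
```

```text
t: 19.75
eef_pos: [0.4105, 0.0045, 0.2397]
ee_rot: [1.826, 1.57, 2.951]
force: [-0.5, 0.4, 0.7]
width: 0.0005
scene 73 [[-178.5934    0.0451    0.1447]
 [ 179.0561    0.0407    0.1456]
 [-177.1131    0.0411    0.14  ]
 [ 173.9684    0.0533    0.1326]
 [ 172.5377    0.0386    0.1419]
 [ 176.254     0.0381    0.1369]
 [ 174.3529    0.0359    0.1355]
 [ 177.3178    0.0338    0.1323]
 [ 173.4085    0.036     0.1277]
 [ 173.367     0.0315    0.1195]
 [  -7.3542    0.0413    0.1445]
 [   4.132     0.0305    0.138 ]
 [   0.7347    0.0406    0.1432]
 [  -1.2156    0.0437    0.1415]
 [  -3.3034    0.0462    0.139 ]
 [  -6.615     0.0463    0.1335]
 [   1.0344    0.0312    0.1216]
 [   0.1073    0.0446    0.1308]
 [   0.6737    0.0452    0.1276]]
rod end 42 [-0.0003  0.      0.1681] 0.17447321415838501
lid 0.005929517472286703
```

View pics/gscene.png

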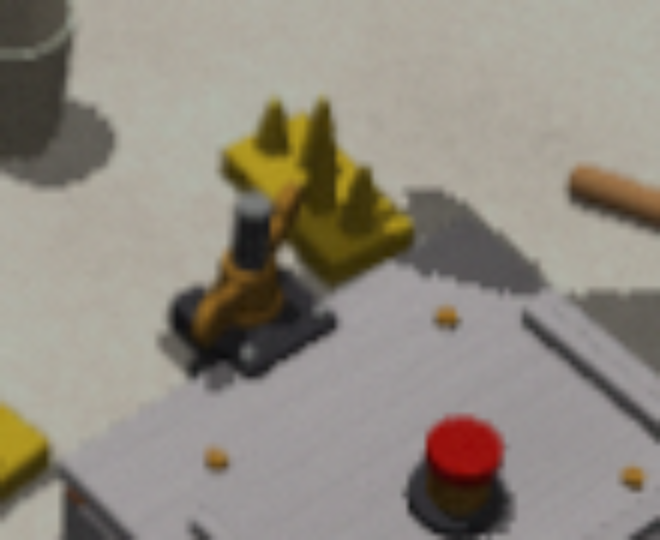

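The nut is low in the lug recess (wing tops about 144 mm, 143 mm expected when solid). The bolt is upright, the lid is closed, and the arm is clear. Handing in.

```bash
python3 -c "
from station import arm
print(arm.job_done(), arm.get_state()['t'])"
```

```text
the job is handed in; nothing more can be done
the job is handed in; nothing more can be done
```

The mould is shut and the job is handed in at about t = 20 s of the 64 s allowed. I pressed the lid down with the shut fingers and pushed the bolt up into the slot. Then I cranked the wing nut clockwise about 2.7 turns by circling a wing, until it came up solid.

Last checks before handing in:
- **Lid:** the measured angle was 0.006 rad.
- **Bolt:** the rod end was within 1 mm of the slot axis, so it is upright in the slot.
- **Nut:** the wing tops were at about 144.5 mm against the 143 mm expected when solid, which is within measuring error. The nut stopped turning with about 41 N at a wing. That is well over the 8 to 12 N called finger-tight, because the last step went further than needed.
- **Arm:** it was raised clear, reading about 1 N at the wrist, which is within sensor noise.

I did not measure the clamp force directly; I take it from the solid stop and the nut's height. I also did not measure the bystanders' positions again. The casting nearest the bolt looked unmoved in the last picture, and the fingers passed above the castings and the cup.

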